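# Dispense one chrome wheel nut from the dosing wheel

## Robot

A 6-joint arm with a two-finger parallel gripper is mounted at the origin on the work surface. World frame = base frame: x ahead of the robot, y to its left, z up, the work surface at z = 0. Lengths are in m, angles in degrees, forces in N, time in s.
With the tool pointing down it reaches from about 0.275 to 0.85 m from the base axis. Payload 5.2 kg.
Tool frame: the origin (TCP) lies between the finger pads; the fingertips stand 22 mm ahead of it and the grasp point (between the pads) lies 3 mm ahead of it; z points along the fingers, x is the direction in which the jaws open and shut, and the axes are right-handed (so a half turn about z gives the same grasp; the last joint's range is limited). The gripper opens to 85 mm and grips with 20 to 120 N. Pads are 22 mm wide; open, the fingers measure 114 mm over their backs; the gripper's body (76 mm by 85 mm) begins 54 mm behind the grasp point. The pads swing forward as they close: fully open they stand 13 mm farther back than shut.
Start: joints at [60.287, 14.817, 87.949, -0, 77.235, -11.62], TCP at [0.171, 0.523, 0.253] pointing down, gripper open.
Joint ranges: [-179.93, 179.93], [-52.35, 119.4], [10.71, 147.94], [-69.91, 249.91], [12.55, 155.21], [-178.61, 178.61]. Speed limits (degrees/s): [147.25, 147.25, 180, 180, 180, 180].

## Interface

Orientations are given as a 3x3 rotation matrix whose columns are the frame's x, y, z axes.
In Python, from cell import r gives the robot as it stands.
- The arm moves only by the tool carry_out, never from a script. Its argument "moves" is a list of rows, each a list of 5 numbers: the gripper's target within -1 to 1 (shut at 1, half-way at 0, fully open at -1), then the shift along the tool's x, y, z in mm, then the turn about the tool's z in rad. In form: [[gripper, tx, ty, tz, yaw], ...]. A call has exactly 5 rows; each row is the pose to reach, as a shift and turn from the pose commanded when the call began, along the tool's axes at that moment; what a row does not reach only later rows make up. A row lasts 1/8 s, in which the tool goes at most 62.5 mm and 10.7 degrees, less where a joint would pass 70% of its speed; a pose out of reach is approached as far as the arm can. A call with a gripper value outside its range is refused whole. The fingers move at their own pace and stop on an object; the grip force is fixed at half the most. Time passes only in rows, so rows that repeat a pose let the fingers close, or fill a call up. It gives the time, the measured TCP pose, the force and the opening at its end, in the units of the state.
- r.state(): the state, without advancing time (a new reading comes with each control period).
- r.read_camera(name): name is "side" or "top" or "wrist"; returns the picture (420x560x3 uint8, blue, green, red); there is no depth.
- r.calibration(name): a dict with "camera_matrix" (3x3 intrinsics, pixels), "R" (3x3) and "t" (3): a world point X has camera coordinates R X + t; the wrist camera has in their place "tool_from_camera" (4x4, takes a point from camera to tool coordinates, whose origin is the TCP and whose axes are the tool frame's). Camera axes: x right, y down, z forward; pixel columns grow to the right and rows downward; lengths in m; the calibration is good to about 2 mm. A picture is of the moment at which its call begins: read the wrist's pose just before it. calibration takes no time and is no camera call.
- r.job_done(): hands the job in, once; it reports no verdict.
The state is a dict: "time": time; "q": joint angles; "joint_velocities": joint speeds; "tau": joint torques, N m; "ee_pos": TCP position; "tcp_rot": TCP orientation; "ft_force": force on the tool from outside, world axes, zero at the start; "moment": the same for the moment, N m; "grip_width": finger opening in m.
Only numpy, scipy, OpenCV 4.12 (cv2) and the standard library are available. Lean on these libraries where they do the work, as an engineer would, in place of code of your own. Each camera call takes 0.05 s, during which the arm holds its last target. There are 200 camera calls.

## Task

First stand the blue bin on the bench under the dispenser's drop hole, grip tab outwards, and let go of it. Then turn the dosing wheel by its black bar grip until the chrome nut sits squarely over the drop hole, let go, and press the red lever right down so that the nut tips out into the bin, and let the lever spring back. Do not touch the nuts with the fingers, keep the black nut in the wheel, and leave the other parts on the bench alone.

Things in the scene. Friction and masses are not known exactly. Their poses are not given: they have to be found in the camera images.
- dispenser: Fixed nut dispenser. Origin: on the wheel's axis at bench level, z up; its front (drop side) is -x. Red deck 170 mm square with white trim (178 mm over all), 8 mm thick, top 150 mm above the bench, centred on the axis, on a red column (x 0 to 60, y -45 to 45 mm) and dark foot (x -5 to 85, y -65 to 65, 12 mm high). In front of x = -5 mm it is open under the deck.
- bin_spot (a point): Point on the bench 90 mm in front (-x) of the dispenser's origin, axes as the dispenser's. A bin standing with its origin here, its x along this x (tab outwards), catches the nut well: the nut lands about 40 to 130 mm in front of the wheel's axis. The bin goes in from the front under the deck's 142 mm high underside.
- drop_hole (a point): Centre of the drop hole at the level of the deck's top (150 mm), 52 mm in front (-x) of the wheel's axis. The hole runs from 28 to 74 mm in front of the axis and is 40 mm wide, closed by a flush yellow flap hinged at its inner edge. A nut whose centre is within about 6 mm of this point horizontally slides out freely when the flap tips.
- wheel_grip (a point): Black bar grip on the dosing wheel: 56 mm long, 14 mm wide, 40 mm tall, foot 178.5 and top 218.5 mm above the bench. The point is on the wheel's vertical axis, 205 mm above the bench. Axes turn with the wheel: x along the bar, y across its 14 mm width, z up. The wheel turns over 170 degrees either way from its start, with about 0.06 N m friction, and stays where it is left.
- wheel_hub (a point): Centre of the dosing wheel at deck level (150 mm), axes as wheel_grip. Six round aluminium tubes (pockets: bore 34, outside 40 mm, tops 178.5 mm above the bench) stand with centres 52 mm from the axis, every 60 degrees, one in the -x direction. They have no floor: nuts stand on the deck and are swept along, up to 4.5 mm behind the tube's centre. The chrome nut starts 30 to 90 degrees to either side of the hole.
- chrome_nut: Bright chrome hexagonal wheel nut, 25 mm across, 26 mm tall, 60 g, standing in one of the wheel's tubes. Origin: centre of its flat underside, z along its axis (up while it stands).
- black_nut: Black wheel nut of the same shape (25 mm across, 26 mm tall, 60 g), in another tube; it must stay in the wheel. Origin: centre of its underside.
- tip_lever (a joint): Angle of the tipping flap and its lever: 0 = flap closed and flush, 1.4 rad = fully tipped (end stop). A nut drops freely only when it is tipped past about 1.25 rad. A spring closes it; pressing the ball fully down takes about 4 N.
- bin: Blue open plastic bin, loose, 220 g: outside 123 mm (x) by 100 mm (y) by 70 mm tall, walls and floor 4 mm. Origin: centre of its underside, z up. Its grip tab stands on the -x wall.
- bin_tab (a point): Middle of the top of the bin's grip tab, 85 mm above the bin's underside and 63.5 mm from its origin towards the bin's -x: an upright block 12 mm thick (x) by 40 mm wide (y) rising 15 mm above the rim, with a white top. Grip it across its thickness; there is free space on both sides.
- spacer: Bystander: aluminium wheel-spacer ring 124 mm across, 22 mm high. Origin: centre of its underside.
- stud_adapter: Bystander: black disc 110 mm across with five upright steel studs, 50 mm high in all. Origin: centre of its underside.
- chrome_cap: Bystander: chrome hub cap, a tapered cup shape 68 mm across, 62 mm tall. Origin: centre of its underside.
- lever_ball (a point): Centre of the red ball (24 mm across) on the tip lever, beyond the deck's +y edge: at dispenser x -71, y 115 mm, 190 mm above the bench when closed. Press on its top with shut fingertips: it swings in an arc of 62 mm radius about a level axis parallel to dispenser y, at x -28 mm, 146 mm above the bench, out to x -90 and in to x -79 mm at its lowest, 111 mm above the bench.
There are look-alikes about, which are no part of the job. Of the things that look like the bin, take the one that is nearest to the robot's base at the start.

How it is judged:
By the outcome, as a careful person would: the job done as asked, in the order asked, and still so for the second after the job is handed in, with the robot touching nothing.
It also fails if it takes over 72 s, if anything falls off the work surface, if the arm or the gripper's body presses on something with over 40 N, if the wrist force passes 120 N, or if a joint passes its speed limit or range.

## Working session

There is one attempt and no reset: what is moved stays moved. The work goes in short steps, Python scripts to look and compute and a tool call to move; the robot and the scene stay as the last step left them, time stands still between calls to the robot, and variables do not carry over. Pictures are saved under pics/ and viewed, about 8 in all and at most 12, crops included, and the job is handed in when it is done.

Besides the shell and the picture viewer there is one more tool, called as a command line: name --pt "numbers of a row" for each row, then --argument value for the rest. carry_out: Moves the arm, as the interface text tells. Its arguments: {"type":"object","properties":{"moves":{"type":"array"}},"required":["moves"]}

```bash
mkdir -p pics; ls; python3 - <<'E'
from cell import r
import cv2,numpy as np
a=r.read_camera("top");b=r.read_camera("side")
cv2.imwrite("pics/top0.png",a);cv2.imwrite("pics/side0.png",b)
for n in("top","side","wrist"):
  for k,v in r.calibration(n).items(): print(n,k,np.round(v,4).tolist())
s=r.state();print(s["time"],s["ee_pos"],np.round(s["tcp_rot"],3).tolist(),s["grip_width"])
E
```

```text
pics
top camera_matrix [[531.9779, 0.0, 276.0354], [0.0, 531.9779, 211.5211], [0.0, 0.0, 1.0]]
top R [[-0.0946, -0.9955, 0.0002], [-0.9748, 0.0926, -0.2028], [0.2018, -0.0194, -0.9792]]
top t [0.0004, 0.6336, 1.3265]
side camera_matrix [[407.546, 0.0, 279.5842], [0.0, 407.546, 211.4524], [0.0, 0.0, 1.0]]
side R [[0.8951, -0.4458, 0.001], [-0.2183, -0.4403, -0.8709], [0.3887, 0.7793, -0.4914]]
side t [-0.581, 0.2312, 1.1745]
wrist camera_matrix [[298.777, 0.0, 278.4466], [0.0, 298.777, 206.3167], [0.0, 0.0, 1.0]]
wrist tool_from_camera [[1.0, -0.0005, 0.001, -0.0002], [0.0001, 0.9513, 0.3083, -0.0794], [-0.0011, -0.3083, 0.9513, -0.1199], [0.0, 0.0, 0.0, 1.0]]
0.1 [0.1705692  0.52241766 0.25252443] [[0.311, 0.951, -0.001], [0.951, -0.311, -0.001], [-0.002, -0.0, -1.0]] 0.08522934439740444
```

View pics/top0.png

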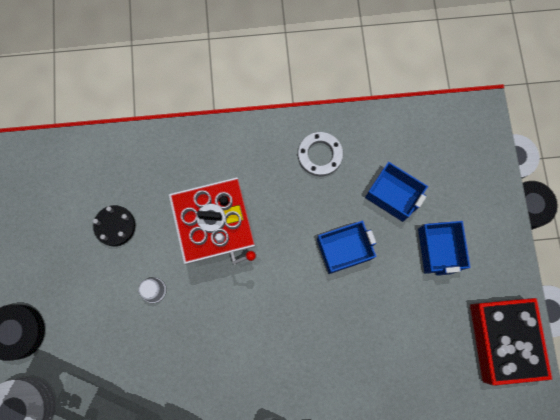

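View pics/side0.png

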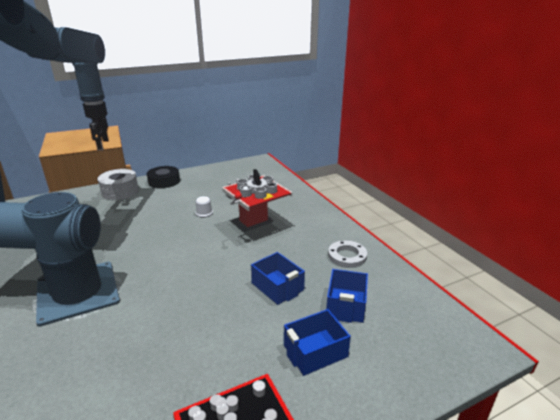

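The top view shows three blue bins at (346,247), (397,191) and (444,247). The dispenser is at (212,218), with its flap to the right and the ball at (251,256). Next I measure the distances and crop in closer.

```bash
cat > h.py <<'E'
from cell import r
import cv2,numpy as np
def ray(n,px,z,pose=None):
    c=r.calibration(n);K=np.array(c["camera_matrix"])
    d=np.linalg.inv(K)@np.array([px[0],px[1],1.])
    if n=="wrist":
        T=np.array(c["tool_from_camera"]);R,p=pose
        o=R@T[:3,3]+p;d=R@T[:3,:3]@d
    else:
        R=np.array(c["R"]);o=-R.T@np.array(c["t"]);d=R.T@d
    return o+d*(z-o[2])/d[2]
def pose():
    s=r.state();return np.array(s["tcp_rot"]),np.array(s["ee_pos"])
def blobs(m,amin=15):
    n,l,st,c=cv2.connectedComponentsWithStats(m.astype(np.uint8))
    return [(c[i],st[i,4],(l==i).astype(np.uint8)) for i in range(1,n) if st[i,4]>=amin]
E
python3 - <<'E'
from h import *
a=cv2.imread("pics/top0.png");h=cv2.cvtColor(a,cv2.COLOR_BGR2HSV)
H,S,V=[h[...,i].astype(int) for i in range(3)]
print("blue")
for c,n,m in blobs((abs(H-115)<12)&(S>120),200):
    p=ray("top",c,.03);print(c.round(),n,p.round(3),"dist",np.hypot(p[0],p[1]).round(3))
print("white tabs")
for c,n,m in blobs((S<50)&(V>190)&(np.indices(S.shape)[1]>350)&(np.indices(S.shape)[0]>150)&(np.indices(S.shape)[0]<290)&(np.indices(S.shape)[1]<480)):
    print(c.round(1),n,ray("top",c,.085).round(3), cv2.minAreaRect(cv2.findNonZero(m)))
print("red")
for c,n,m in blobs(((H<8)|(H>172))&(S>150),60):
    print(c.round(1),n,ray("top",c,.19).round(4))
print("yellow")
for c,n,m in blobs((abs(H-28)<7)&(S>150)): print(c.round(1),n,ray("top",c,.15).round(4))
# deck outline: fill red+white
m=((((H<8)|(H>172))&(S>120))).astype(np.uint8)
m[:, :160]=0;m[:,262:]=0;m[:170]=0;m[275:]=0
m=cv2.morphologyEx(m,cv2.MORPH_OPEN,np.ones((5,5)))
q=cv2.boxPoints(cv2.minAreaRect(cv2.findNonZero(m)));P=np.array([ray("top",x,.15) for x in q])
print(q.round(1),P.round(4),P.mean(0),np.linalg.norm(np.diff(P,axis=0),axis=1))
cv2.imwrite("pics/c1.png",np.hstack([cv2.resize(a[172:272,160:265],None,fx=4,fy=4,interpolation=2),cv2.resize(a[150:285,305:475],(380,400))]))
E
```

```text
blue
[396. 191.] 2043 [ 0.663 -0.388  0.03 ] dist 0.768
[345. 247.] 1989 [ 0.526 -0.234  0.03 ] dist 0.576
[443. 246.] 2207 [ 0.502 -0.492  0.03 ] dist 0.703
white tabs
[420.6 200.2] 42 [ 0.621 -0.435  0.085] ((420.58819580078125, 200.35293579101562), (3.429971694946289, 11.661903381347656), 30.963754653930664)
[371.2 236.8] 45 [ 0.538 -0.295  0.085] ((371.1896667480469, 236.72413635253906), (12.255891799926758, 3.5282115936279297), 68.19859313964844)
[452.9 269.2] 52 [ 0.437 -0.489  0.085] ((453.0, 269.0), (4.0, 12.0), 90.0)
red
[250.7 108. ] 1774 [ 0.8714 -0.0195  0.19  ]
[212. 222.] 2349 [0.5942 0.0962 0.19  ]
[202.1 199. ] 99 [0.6522 0.1157 0.19  ]
[189.4 216.2] 100 [0.6133 0.1485 0.19  ]
[197.8 235.3] 109 [0.5655 0.1316 0.19  ]
[250.3 255.2] 74 [0.5069 0.0126 0.19  ]
[500.5 342.3] 1860 [ 0.2564 -0.5337  0.19  ]
yellow
[234.4 210.1] 84 [0.6264 0.0434 0.15  ]
[232.1 218.4] 80 [0.6062 0.0508 0.15  ]
[[170.4 194. ]
 [238.5 178.5]
 [256.6 258.2]
 [188.5 273.7]] [[ 6.819e-01  1.976e-01  1.500e-01]
 [ 7.054e-01  2.700e-02  1.500e-01]
 [ 5.034e-01 -4.000e-04  1.500e-01]
 [ 4.818e-01  1.652e-01  1.500e-01]] [0.59311928 0.09736456 0.15      ] [0.17221481 0.20383155 0.16700488]
```

View pics/c1.png

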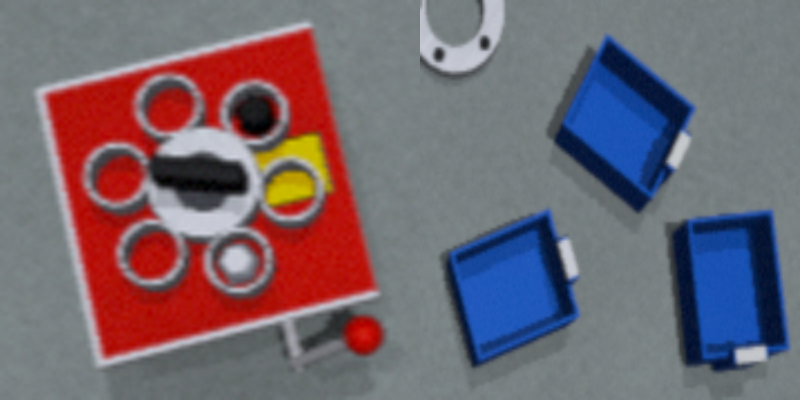

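The nearest bin is the lower-left one in the crop, at top-view pixel (345,247) and 0.576 m from the base. The other two, (397,191) and (444,247), are 0.77 m and 0.70 m away. Its tab points right. The chrome nut is in the tube at crop (239,262), the black nut at (256,113), and the tube nearest the flap, at (292,191), is empty.

```bash
python3 - <<'E'
from h import *
f=lambda L,z:np.array([ray("top",(160+(x-1.5)/4,172+(y-1.5)/4),z) for x,y in L])
D=f([(38,92),(312,25),(378,295),(100,366)],.15);c=D.mean(0)
print("deck",D.round(3).tolist(),c.round(4),[np.linalg.norm(D[i]-D[i-1]).round(3) for i in range(4)])
ex=(D[0]-D[1]+D[3]-D[2])[:2];ex/=np.linalg.norm(ex);ey2=(D[3]-D[0]+D[2]-D[1])[:2];ey2/=np.linalg.norm(ey2)
print("yaw x",np.degrees(np.arctan2(ex[1],ex[0])),"yaw from y",np.degrees(np.arctan2(ey2[1],ey2[0]))-90)
T=f([(169,106),(256,113),(292,191),(239,262),(152,255),(116,177)],.1785);a=T.mean(0)
print("axis",a.round(4),[np.linalg.norm(t-a).round(4) for t in T])
for t in T: 
  v=(t-a)[:2];print("tube ang rel -x",(np.degrees(np.arctan2(v[1],v[0])-np.arctan2(-ex[1],-ex[0]))+180)%360-180)
b=f([(152,166),(245,182)],.2185);print("bar",b.round(4).tolist(),np.degrees(np.arctan2(*(b[1]-b[0])[[1,0]])),b.mean(0))
n=f([(238,262)],.176);v=(n[0]-a)[:2];print("nut",n,np.linalg.norm(v),(np.degrees(np.arctan2(v[1],v[0])-np.arctan2(-ex[1],-ex[0]))+180)%360-180)
# bin
img=cv2.imread("pics/top0.png");h=cv2.cvtColor(img,cv2.COLOR_BGR2HSV).astype(int)
for cc,nn,m in blobs((abs(h[...,0]-115)<12)&(h[...,1]>120),200):
  if abs(cc[0]-345)<9:
    q=cv2.boxPoints(cv2.minAreaRect(cv2.findNonZero(m)));P=np.array([ray("top",x,.07) for x in q]);print("bin",P.round(3).tolist(),P.mean(0),[np.linalg.norm(P[i]-P[i-1]).round(3) for i in range(4)],[np.degrees(np.arctan2(*(P[i]-P[i-1])[[1,0]])).round(1) for i in range(4)])
E
```

```text
deck [[0.681, 0.201, 0.15], [0.707, 0.029, 0.15], [0.535, 0.003, 0.15], [0.508, 0.173, 0.15]] [0.6077 0.1014 0.15  ] [np.float64(0.175), np.float64(0.174), np.float64(0.174), np.float64(0.172)]
yaw x 98.92989878441254 yaw from y -261.07746198540735
axis [0.6075 0.0998 0.1785] [np.float64(0.0526), np.float64(0.0528), np.float64(0.0529), np.float64(0.0522), np.float64(0.0525), np.float64(0.0529)]
tube ang rel -x 100.69875531522644
tube ang rel -x 40.747935327964086
tube ang rel -x -19.219398801536386
tube ang rel -x -79.5072847771162
tube ang rel -x -138.98128959303676
tube ang rel -x 161.25649737119238
bar [[0.6125, 0.1248, 0.2185], [0.598, 0.0719, 0.2185]] -105.33545118506463 [0.6052738  0.09835616 0.2185    ]
nut [[0.55876996 0.08325419 0.176     ]] 0.05149782393167697 -80.1949545971577
bin [[0.557, -0.154, 0.07], [0.589, -0.293, 0.07], [0.488, -0.312, 0.07], [0.457, -0.175, 0.07]] [ 0.52293717 -0.23353146  0.07      ] [np.float64(0.102), np.float64(0.142), np.float64(0.103), np.float64(0.14)] [np.float64(12.0), np.float64(-76.9), np.float64(-169.1), np.float64(102.8)]
```

Everything agrees with the given sizes:

| Item | Value |
|---|---|
| Deck side | 174 mm |
| Tube radius | 52.6 mm |
| Wheel axis | (0.607, 0.100) |
| Dispenser yaw | 98.9° |
| Chrome nut | -80° from the hole |
| Bin tab | (0.538, -0.295) |

I'm setting out for the tab.

carry_out --pt "-1 -46 42 0 -0.105" --pt "-1 -92 84 0 -0.21" --pt "-1 -138 126 0 -0.315" --pt "-1 -184 168 0 -0.42" --pt "-1 -230 210 0 -0.525"

```text
time: 0.72
ee_pos: [0.2992, 0.2372, 0.2532]
tcp_rot: [[-0.212, 0.977, 0.0], [0.977, 0.212, 0.0], [-0.0, 0.0, -1.0]]
ft_force: [1.1, -0.0, -0.4]
grip_width: 0.085
```

```bash
cat >> h.py <<'E'
def rem(x,y,z,yaw):
    R,p=pose();d=R.T@(np.array([x,y,z])-p)
    cur=np.degrees(np.arctan2(R[1,0],R[0,0]));s=r.state()
    print("t",round(s["time"],2),"p",p.round(4),"yaw",cur.round(2),"q6",round(float(s["q"][5]),1),"w",round(s["grip_width"],4),"F",np.round(s["ft_force"],1))
    print("shift mm",(d*1000).round(1),"len",np.linalg.norm(d).round(3),"turn rad",round(-np.radians((yaw-cur+180)%360-180),3))
E
python3 -c "
from h import *
rem(.538,-.295,.2,102)"
```

```text
t 0.72 p [0.2992 0.2372 0.2532] yaw 102.22 q6 -80.7 w 0.085 F [ 1.1 -0.  -0.4]
shift mm [-570.7  120.7   53.3] len 0.586 turn rad 0.004
```

carry_out --pt "-1 -60 13 0 0" --pt "-1 -120 26 0 0" --pt "-1 -180 39 0 0" --pt "-1 -240 52 0 0" --pt "-1 -300 65 0 0"

```text
time: 1.35
ee_pos: [0.4251, -0.043, 0.2532]
tcp_rot: [[-0.207, 0.978, 0.0], [0.978, 0.207, 0.0], [0.0, 0.0, -1.0]]
ft_force: [0.4, 0.1, 0.6]
grip_width: 0.0853
```

carry_out --pt "-1 -60 12 11 0" --pt "-1 -120 24 22 0" --pt "-1 -180 36 33 0" --pt "-1 -240 48 44 0" --pt "-1 -270 56 53 0"

```text
time: 1.98
ee_pos: [0.536, -0.2966, 0.1988]
tcp_rot: [[-0.205, 0.979, -0.001], [0.979, 0.205, 0.0], [0.0, -0.001, -1.0]]
ft_force: [0.3, 0.3, -0.4]
grip_width: 0.0856
```

```bash
python3 - <<'E'
from h import *
rem(.538,-.295,.08,102);P=pose()
a=r.read_camera("wrist");cv2.imwrite("pics/w1.png",a)
h=cv2.cvtColor(a,cv2.COLOR_BGR2HSV).astype(int)
for c,n,m in blobs((h[...,1]<60)&(h[...,2]>180),300):
    q=cv2.boxPoints(cv2.minAreaRect(cv2.findNonZero(m)));W=np.array([ray("wrist",x,.085,P) for x in q])
    print(c.round(),n,W.mean(0).round(4),[(np.linalg.norm(W[i]-W[i-1]).round(4),np.degrees(np.arctan2(*(W[i]-W[i-1])[[1,0]])).round(1)) for i in range(4)])
E
```

```text
t 1.98 p [ 0.536  -0.2966  0.1988] yaw 101.85 q6 -141.2 w 0.0856 F [ 0.3  0.3 -0.4]
shift mm [  1.1   2.4 118.8] len 0.119 turn rad -0.003
[199. 158.] 72868 [ 0.5595 -0.3277  0.085 ] [(np.float64(0.3449), np.float64(175.8)), (np.float64(0.3172), np.float64(101.9)), (np.float64(0.3391), np.float64(23.1)), (np.float64(0.4787), np.float64(-78.3))]
[481.  63.] 9901 [ 0.404  -0.1833  0.085 ] [(np.float64(0.0501), np.float64(-128.7)), (np.float64(0.1332), np.float64(136.5)), (np.float64(0.0456), np.float64(59.4)), (np.float64(0.1393), np.float64(-41.2))]
[486. 260.] 12360 [ 0.5493 -0.0929  0.085 ] [(np.float64(0.124), np.float64(-132.6)), (np.float64(0.1461), np.float64(141.6)), (np.float64(0.1091), np.float64(55.3)), (np.float64(0.163), np.float64(-33.2))]
[110. 404.] 1385 [ 0.7758 -0.4261  0.085 ] [(np.float64(0.055), np.float64(-179.5)), (np.float64(0.0526), np.float64(101.7)), (np.float64(0.0545), np.float64(3.4)), (np.float64(0.0555), np.float64(-78.3))]
[447. 404.] 1395 [ 0.704  -0.0804  0.085 ] [(np.float64(0.0547), np.float64(-159.7)), (np.float64(0.0528), np.float64(101.7)), (np.float64(0.0552), np.float64(23.3)), (np.float64(0.0557), np.float64(-78.3))]
```

View pics/w1.png

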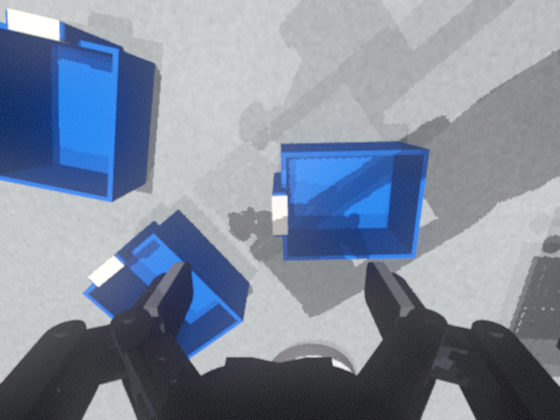

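The wrist view shows the chosen bin with its white tab at about (280,213), centred between the fingers. The bin's long edges are nearly level.

```bash
python3 - <<'E'
from h import *
a=cv2.imread("pics/w1.png");P=pose()
h=cv2.cvtColor(a,cv2.COLOR_BGR2HSV).astype(int)
m=(h[...,2]>215)&(h[...,1]<40)
s=np.zeros_like(m);s[185:242,266:292]=m[185:242,266:292]
for c,n,mm in blobs(s,100): 
    print(c,n,ray("wrist",c,.085,P).round(4),cv2.minAreaRect(cv2.findNonZero(mm)))
    W=ray("wrist",c,.085,P)
for p in [(282,145),(428,149),(417,257),(287,259)]: print(ray("wrist",p,.07,P).round(4))
E
```

```text
[278.78443114 206.70958084] 334 [ 0.5329 -0.2992  0.085 ] ((279.0, 208.0), (24.0, 14.0), 90.0)
[ 0.4853 -0.3064  0.07  ]
[ 0.464  -0.1886  0.07  ]
[ 0.5593 -0.1636  0.07  ]
[ 0.5858 -0.2803  0.07  ]
```

carry_out --pt "-1 0 2 50 0" --pt "-1 0 2 90 0" --pt "-1 0 2 117 0" --pt "-1 0 2 119 0" --pt "1 0 2 119 0"

```text
time: 2.65
ee_pos: [0.5381, -0.2932, 0.082]
tcp_rot: [[-0.208, 0.978, 0.001], [0.978, 0.208, -0.0], [-0.001, 0.0, -1.0]]
ft_force: [-0.0, -0.6, 0.7]
grip_width: 0.0696
```

carry_out --pt "1 0 0 0 0" --pt "1 0 0 0 0" --pt "1 0 0 0 0" --pt "1 0 0 0 0" --pt "1 0 0 -12 0"

```text
time: 3.28
ee_pos: [0.5367, -0.2923, 0.0925]
tcp_rot: [[-0.208, 0.978, -0.002], [0.978, 0.208, 0.002], [0.003, -0.002, -1.0]]
ft_force: [0.4, -0.1, -2.9]
grip_width: 0.011
```

```bash
python3 - <<'E'
from h import *
rem(.631,-.052,.092,98.9)
E
```

```text
t 3.27 p [ 0.5367 -0.2923  0.0925] yaw 101.98 q6 -141.0 w 0.011 F [ 0.4 -0.1 -2.9]
shift mm [215.5 142.1   0.7] len 0.258 turn rad 0.054
```

carry_out --pt "1 15 10 0 0.01" --pt "1 40 26 0 0.02" --pt "1 65 43 0 0.03" --pt "1 90 59 0 0.04" --pt "1 115 76 0 0.054"

```text
time: 3.9
ee_pos: [0.5879, -0.1636, 0.0932]
tcp_rot: [[-0.154, 0.988, -0.001], [0.988, 0.154, 0.001], [0.001, -0.001, -1.0]]
ft_force: [0.9, 0.1, -3.1]
grip_width: 0.0109
```

```bash
python3 - <<'E'
from h import *
rem(.631,-.052,.092,98.9)
a=r.read_camera("top");cv2.imwrite("pics/t2.png",cv2.resize(a[150:300,150:400],(750,450)))
E
```

```text
t 3.9 p [ 0.5879 -0.1636  0.0932] yaw 98.87 q6 -124.9 w 0.0109 F [ 0.9  0.1 -3.1]
shift mm [103.6  59.8   1.2] len 0.12 turn rad -0.001
```

View pics/t2.png

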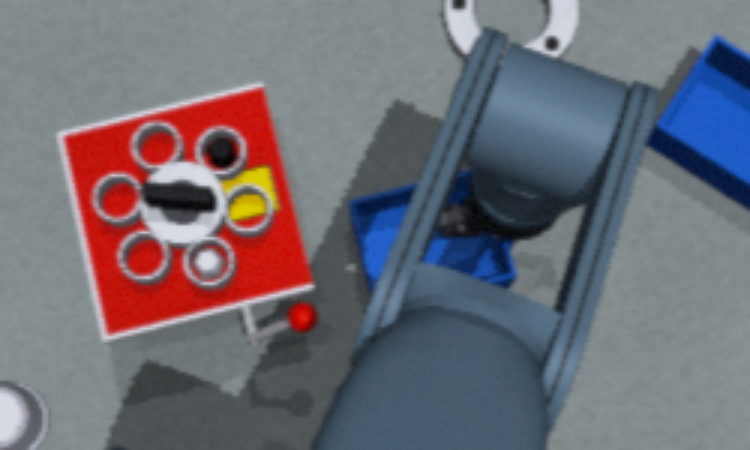

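The bin is held level and squared to the deck. It's at (430,230) in the crop, in front of the dispenser at (185,205).

carry_out --pt "1 20 14 0 0" --pt "1 45 29 0 0" --pt "1 70 44 0 0" --pt "1 90 55 0 0" --pt "1 104 60 0 0"

```text
time: 4.58
ee_pos: [0.6314, -0.0516, 0.0932]
tcp_rot: [[-0.155, 0.988, -0.001], [0.988, 0.155, 0.0], [0.0, -0.001, -1.0]]
ft_force: [-0.4, -0.9, -4.0]
grip_width: 0.0109
```

carry_out --pt "1 0 0 0 0" --pt "1 0 0 5 0" --pt "1 0 0 9 0" --pt "1 0 0 11 0" --pt "1 0 0 12 0"

```text
time: 5.2
ee_pos: [0.6308, -0.0536, 0.0824]
tcp_rot: [[-0.154, 0.988, -0.001], [0.988, 0.154, -0.001], [-0.0, -0.001, -1.0]]
ft_force: [-6.1, -0.3, 11.0]
grip_width: 0.0109
```

```bash
python3 - <<'E'
from h import *
rem(.631,-.052,.080,98.9)
E
```

```text
t 5.2 p [ 0.6308 -0.0536  0.0824] yaw 98.86 q6 -113.7 w 0.0109 F [-6.1 -0.3 11. ]
shift mm [1.6 0.4 2.4] len 0.003 turn rad -0.001
```

The bin is down, with 11 N of bench contact. I'm opening the gripper and rising.

carry_out --pt "0 0 0 0 0" --pt "0 0 0 0 0" --pt "0 0 0 0 0" --pt "0 0 0 -20 0" --pt "0 0 0 -60 0"

```text
time: 5.82
ee_pos: [0.63, -0.0524, 0.1398]
tcp_rot: [[-0.155, 0.988, -0.005], [0.988, 0.155, 0.001], [0.002, -0.004, -1.0]]
ft_force: [1.0, -0.7, -0.4]
grip_width: 0.0428
```

carry_out --pt "0 0 0 -50 0" --pt "0 0 0 -100 0" --pt "0 0 0 -140 0.1" --pt "-0.3 0 0 -150 0.28" --pt "-0.3 0 0 -150 0.46"

```text
time: 6.45
ee_pos: [0.632, -0.0528, 0.2931]
tcp_rot: [[0.306, 0.952, 0.003], [0.952, -0.306, -0.001], [0.0, 0.003, -1.0]]
ft_force: [0.8, -0.5, 0.5]
grip_width: 0.0557
```

```bash
python3 - <<'E'
from h import *
rem(.607,.1,.29,-10.3);P=pose()
a=r.read_camera("wrist");cv2.imwrite("pics/w3.png",a)
E
```

```text
t 6.45 p [ 0.632  -0.0528  0.2931] yaw 72.2 q6 -87.0 w 0.0557 F [ 0.8 -0.5  0.5]
shift mm [137.9 -70.5   2.9] len 0.155 turn rad 1.44
```

View pics/w3.png

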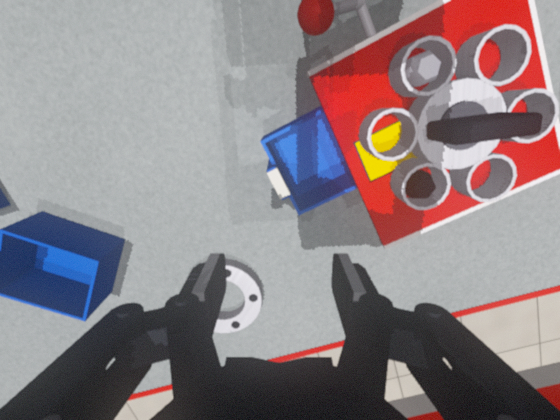

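The wrist view shows the bin under the deck front, with its tab at (278,181). The chrome nut is in the tube at (428,65), the black nut at (425,186), and the bar runs (432,126)–(540,122).

```bash
python3 - <<'E'
from h import *
P=pose();f=lambda L,z:np.array([ray("wrist",p,z,P) for p in L])
t=f([(278,181)],.085)[0];print("tab",t.round(4))
e=f([(263,138),(297,213)],.07);print("bin front rim",e.round(4).tolist(),np.degrees(np.arctan2(*(e[1]-e[0])[[1,0]])))
T=f([(428,65),(502,54),(531,115),(491,177),(425,186),(389,133)],.1785);a=T.mean(0);print("axis",a.round(4),[np.linalg.norm(x-a).round(4) for x in T])
for x in T: print(np.degrees(np.arctan2(x[1]-a[1],x[0]-a[0])).round(1)+81.1,end=" ")
b=f([(432,126),(540,122)],.2185);print("bar",b.round(4).tolist(),b.mean(0),np.degrees(np.arctan2(*(b[1]-b[0])[[1,0]])))
x=np.array([np.cos(np.radians(98.9)),np.sin(np.radians(98.9))]);y=np.array([-x[1],x[0]])
print("tab in disp frame",(t[:2]-[.607,.1])@x,(t[:2]-[.607,.1])@y)
E
```

```text
tab [ 0.6288 -0.0521  0.085 ]
bin front rim [[0.5801, -0.0537, 0.07], [0.6771, -0.0438, 0.07]] 5.877347681072997
axis [0.6094 0.0994 0.1785] [np.float64(0.0511), np.float64(0.0519), np.float64(0.0519), np.float64(0.0517), np.float64(0.0518), np.float64(0.0537)]
-79.9 219.9 160.2 101.1 40.699999999999996 -20.200000000000003 bar [[0.5958, 0.0604, 0.2185], [0.6144, 0.1249, 0.2185]] [0.60509911 0.09267002 0.2185    ] 73.84716576737561
tab in disp frame -0.15364938941099457 0.001966856552795323
```

The bin is where it should be: its tab is at dispenser x -154, y +2 mm. I'm going over the wheel.

carry_out --pt "-0.3 30 -15 0 0.18" --pt "-0.3 70 -35 0 0.36" --pt "-0.3 110 -56 0 0.54" --pt "-0.3 138 -70 0 0.72" --pt "-0.3 138 -70 0 0.9"

```text
time: 7.12
ee_pos: [0.6052, 0.1027, 0.2911]
tcp_rot: [[0.934, 0.358, -0.001], [0.358, -0.934, 0.001], [-0.0, -0.001, -1.0]]
ft_force: [0.2, -0.3, 0.5]
grip_width: 0.0556
```

carry_out --pt "-0.3 0 0 0 0.18" --pt "-0.3 0 0 0 0.36" --pt "-0.3 0 0 0 0.54" --pt "-0.3 0 0 0 0.55" --pt "-0.3 0 0 0 0.55"

```text
time: 7.75
ee_pos: [0.6059, 0.0999, 0.2911]
tcp_rot: [[0.984, -0.179, -0.0], [-0.179, -0.984, 0.0], [-0.0, 0.0, -1.0]]
ft_force: [0.2, 0.3, -0.2]
grip_width: 0.0554
```

```bash
python3 - <<'E'
from h import *
rem(.608,.0995,.21,-11.1)
cv2.imwrite("pics/w4.png",r.read_camera("wrist"))
E
```

```text
t 7.75 p [0.6059 0.0999 0.2911] yaw -10.29 q6 9.3 w 0.0554 F [ 0.2  0.3 -0.2]
shift mm [ 2.1  0.  81.1] len 0.081 turn rad 0.014
```

View pics/w4.png

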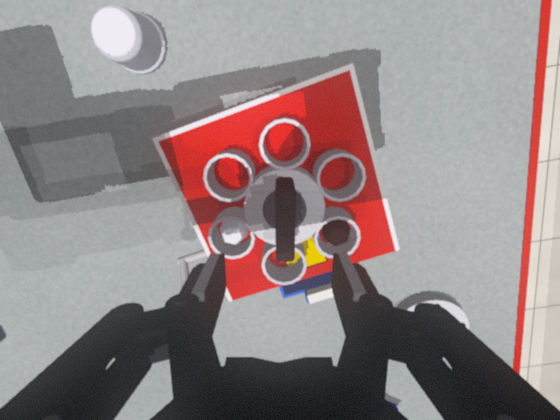

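The bar is upright in the image at x≈285, aligned and centred between the fingers. I'm descending and gripping.

carry_out --pt "-0.3 2 0 30 0.01" --pt "-0.3 2 0 60 0.01" --pt "-0.3 2 0 80 0.01" --pt "-0.3 2 0 81 0.01" --pt "1 2 0 81 0.01"

```text
time: 8.43
ee_pos: [0.6084, 0.0995, 0.2111]
tcp_rot: [[0.981, -0.192, 0.001], [-0.192, -0.981, 0.0], [0.001, -0.0, -1.0]]
ft_force: [0.3, -0.2, 0.4]
grip_width: 0.0388
```

carry_out --pt "1 0 0 0 0" --pt "1 0 0 0 0" --pt "1 0 0 0 0" --pt "1 0 0 0 -0.06" --pt "1 0 0 0 -0.14"

```text
time: 9.05
ee_pos: [0.6104, 0.0991, 0.212]
tcp_rot: [[0.999, -0.052, 0.006], [-0.052, -0.999, -0.0], [0.006, 0.0, -1.0]]
ft_force: [5.9, -0.4, -1.2]
grip_width: 0.0129
```

carry_out --pt "1 1 0 0 -0.13" --pt "1 1 0 0 -0.26" --pt "1 1 0 0 -0.39" --pt "1 1 0 0 -0.52" --pt "1 1 0 0 -0.65"

```text
time: 9.68
ee_pos: [0.6112, 0.0992, 0.212]
tcp_rot: [[0.825, 0.565, 0.006], [0.565, -0.825, -0.0], [0.005, 0.003, -1.0]]
ft_force: [5.8, 0.3, -0.0]
grip_width: 0.0133
```

carry_out --pt "1 0 0 0 -0.13" --pt "1 0 0 0 -0.26" --pt "1 0 0 0 -0.39" --pt "1 0 0 0 -0.52" --pt "1 0 0 0 -0.65"

```text
time: 10.3
ee_pos: [0.6117, 0.0999, 0.212]
tcp_rot: [[0.315, 0.949, 0.007], [0.949, -0.315, 0.001], [0.003, 0.006, -1.0]]
ft_force: [7.6, 2.2, -1.4]
grip_width: 0.013
```

carry_out --pt "1 0 0 0 0" --pt "1 0 0 0 0" --pt "-0.3 0 0 0 0" --pt "-0.3 0 0 0 0" --pt "-0.3 0 0 0 0"

```text
time: 10.92
ee_pos: [0.6088, 0.0994, 0.2105]
tcp_rot: [[0.319, 0.948, -0.0], [0.948, -0.319, -0.0], [-0.0, -0.0, -1.0]]
ft_force: [-1.3, 0.3, -0.9]
grip_width: 0.0555
```

carry_out --pt "-0.3 0 0 -20 0" --pt "-0.3 0 0 -50 0" --pt "-0.3 0 0 -80 0" --pt "-0.3 0 0 -90 0" --pt "-0.3 0 0 -90 0"

```text
time: 11.55
ee_pos: [0.609, 0.0995, 0.3005]
tcp_rot: [[0.319, 0.948, 0.001], [0.948, -0.319, -0.0], [0.0, 0.001, -1.0]]
ft_force: [0.1, -0.3, -1.1]
grip_width: 0.0554
```

```bash
python3 - <<'E'
from h import *
rem(.608,.0995,.3,72)
cv2.imwrite("pics/w5.png",r.read_camera("wrist"))
E
```

```text
t 11.55 p [0.609  0.0995 0.3005] yaw 71.39 q6 -72.5 w 0.0554 F [ 0.1 -0.3 -1.1]
shift mm [-0.3 -1.   0.5] len 0.001 turn rad -0.011
```

View pics/w5.png

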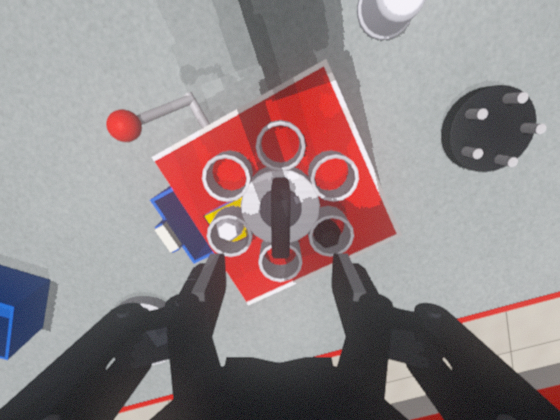

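The chrome nut, at (228,231), is now over the yellow flap. The bin is still under the deck front with its tab at (168,237). I'll measure the nut against the hole.

```bash
python3 - <<'E'
from h import *
P=pose();f=lambda L,z:np.array([ray("wrist",p,z,P) for p in L])
D=f([(326,61),(397,233),(248,304),(153,157)],.15);c=D.mean(0);print("deck",c.round(4),[np.linalg.norm(D[i]-D[i-1]).round(3) for i in range(4)])
T=f([(230,236),(226,177),(280,145),(333,177),(331,235),(280,263)],.1785);a=T.mean(0);print("axis",a.round(4))
print([((np.degrees(np.arctan2(x[1]-a[1],x[0]-a[0]))+81.1+180)%360-180).round(1) for x in T])
print("edge angs",[np.degrees(np.arctan2(*(D[i]-D[i-1])[[1,0]])).round(1) for i in range(4)])
img=cv2.imread("pics/w5.png");h=cv2.cvtColor(img,cv2.COLOR_BGR2HSV).astype(int)
s=np.zeros(h.shape[:2],bool);s[218:248,213:245]=((h[...,1]<50)&(h[...,2]>170))[218:248,213:245]
for q,n,m in blobs(s,20): print("bright",q.round(1),n)
th=np.radians(98.9);x=np.array([np.cos(th),np.sin(th)]);y=np.array([-x[1],x[0]])
for A in ([.6095,.0995],a[:2]):
  for p in ((228,231),(228.5,232)):
    n=f([p],.176)[0,:2]-A;print("nut disp frame",(n@x*1e3).round(1),(n@y*1e3).round(1))
w=r.read_camera("top")
cv2.imwrite("pics/c5.png",np.hstack([cv2.resize(img[120:310,140:350],(440,400),interpolation=2),cv2.resize(w[172:272,180:270],(360,400),interpolation=2)]))
E
```

```text
deck [0.6082 0.1022 0.15  ] [np.float64(0.171), np.float64(0.171), np.float64(0.169), np.float64(0.175)]
axis [0.6085 0.1009 0.1785]
[np.float64(3.6), np.float64(-58.1), np.float64(-117.4), np.float64(-176.4), np.float64(122.8), np.float64(62.6)]
edge angs [np.float64(98.7), np.float64(8.1), np.float64(-79.8), np.float64(-171.2)]
bright [225.8 228.5] 372
nut disp frame -49.4 1.8
nut disp frame -49.5 0.8
nut disp frame -51.0 1.0
nut disp frame -51.1 -0.0
```

View pics/c5.png

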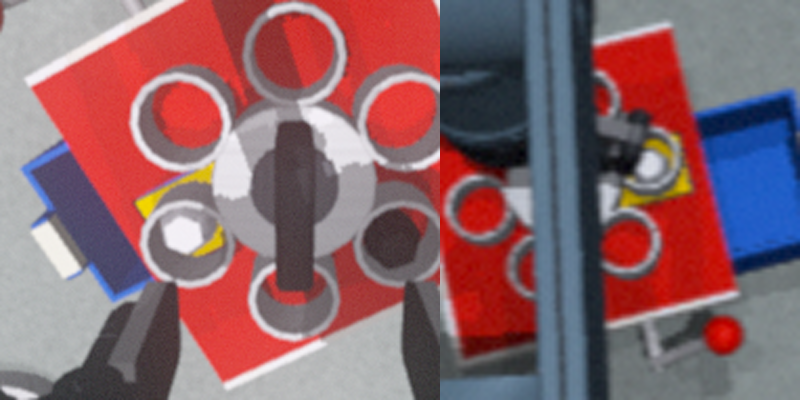

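The nut is centred over the hole: it's at dispenser (-50, 1) against a target of (-52, 0), and the tube is about 3° ahead. Next, over the lever ball with the fingers shut.

carry_out --pt "1 -30 -17 0 -0.1" --pt "1 -70 -40 0 -0.2" --pt "1 -118 -68 0 -0.3" --pt "1 -118 -68 0 -0.4" --pt "1 -118 -68 0 -0.48"

```text
time: 12.28
ee_pos: [0.5057, 0.0089, 0.2991]
tcp_rot: [[-0.156, 0.988, -0.002], [0.988, 0.156, 0.0], [0.001, -0.002, -1.0]]
ft_force: [-0.1, -1.2, -0.5]
grip_width: -0.0001
```

carry_out --pt "1 0 0 20 0" --pt "1 0 0 40 0" --pt "1 0 0 50 0" --pt "1 0 0 50 0" --pt "1 0 0 50 0"

```text
time: 12.9
ee_pos: [0.5072, 0.0093, 0.2507]
tcp_rot: [[-0.155, 0.988, 0.001], [0.988, 0.155, -0.0], [-0.0, 0.001, -1.0]]
ft_force: [-0.5, -0.9, -0.8]
grip_width: 0.0001
```

```bash
python3 - <<'E'
from h import *
rem(.5069,.0091,.226,98.9);P=pose()
a=r.read_camera("wrist");h=cv2.cvtColor(a,cv2.COLOR_BGR2HSV).astype(int)
b=r.read_camera("side")
for c,n,m in blobs(((h[...,0]<8)|(h[...,0]>172))&(h[...,1]>150)&(h[...,2]>60),100): print(c.round(),n,ray("wrist",c,.19,P).round(4))
cv2.imwrite("pics/w6.png",np.hstack([cv2.resize(a,(480,360)),cv2.resize(b[150:250,200:310],(320,360))[:, :]]))
E
```

```text
t 12.9 p [0.5072 0.0093 0.2507] yaw 98.89 q6 -110.5 w 0.0001 F [-0.5 -0.9 -0.8]
shift mm [-0.1 -0.3 24.7] len 0.025 turn rad -0.0
[386. 271.] 6899 [0.5215 0.0863 0.19  ]
[399. 302.] 198 [0.5444 0.1021 0.19  ]
[276. 349.] 212 [0.5988 0.0215 0.19  ]
```

View pics/w6.png

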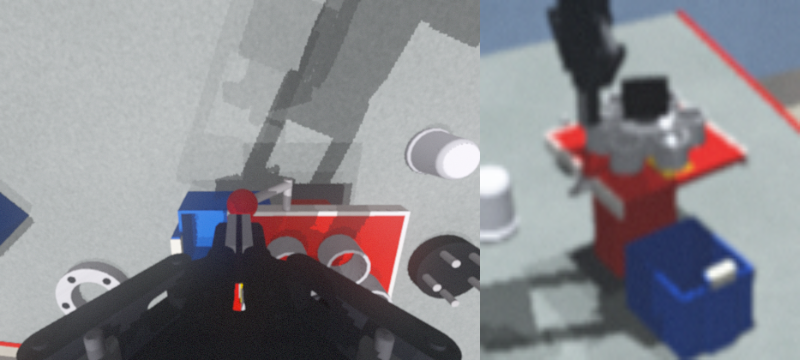

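The ball is right under the shut fingertips, at (241,203) in the left panel. The side view shows the nut's tube over the flap and the bin standing in front. Now I press along the arc.

carry_out --pt "1 -2 0 24 0" --pt "1 -5 0 38 0" --pt "1 -9 0 54 0" --pt "1 -11 0 70 0" --pt "1 -12 0 84 0"

```text
time: 13.62
ee_pos: [0.5097, -0.0032, 0.1667]
tcp_rot: [[-0.154, 0.988, 0.003], [0.988, 0.154, -0.001], [-0.001, 0.002, -1.0]]
ft_force: [0.9, -0.5, 2.9]
grip_width: 0.0002
```

carry_out --pt "1 0 0 8 0" --pt "1 1 0 15 0" --pt "1 2 0 20 0" --pt "1 2 0 22 0" --pt "1 2 0 22 0"

```text
time: 14.25
ee_pos: [0.5083, 0.0003, 0.1446]
tcp_rot: [[-0.155, 0.988, -0.0], [0.988, 0.155, 0.001], [0.001, 0.0, -1.0]]
ft_force: [0.4, 4.0, 5.5]
grip_width: 0.0
```

carry_out --pt "1 0 0 2 0" --pt "1 0 0 4 0" --pt "1 0 0 4 0" --pt "1 0 0 4 0" --pt "1 0 0 4 0"

```text
time: 14.88
ee_pos: [0.5085, 0.0004, 0.1437]
tcp_rot: [[-0.155, 0.988, 0.002], [0.988, 0.155, 0.001], [0.0, 0.002, -1.0]]
ft_force: [-6.2, 5.5, 28.6]
grip_width: 0.0002
```

```bash
python3 - <<'E'
from h import *
rem(.507,0,.141,98.9)
a=r.read_camera("wrist");b=r.read_camera("side");t=r.read_camera("top")
cv2.imwrite("pics/w7.png",np.hstack([cv2.resize(a[200:400,150:430],(300,380)),cv2.resize(b[150:250,200:310],(250,380)),cv2.resize(t[172:272,180:280],(250,380))]))
E
```

```text
t 14.88 p [5.085e-01 4.000e-04 1.437e-01] yaw 98.93 q6 -111.5 w 0.0002 F [-6.2  5.5 28.6]
shift mm [-0.1 -1.6  2.7] len 0.003 turn rad 0.001
```

View pics/w7.png

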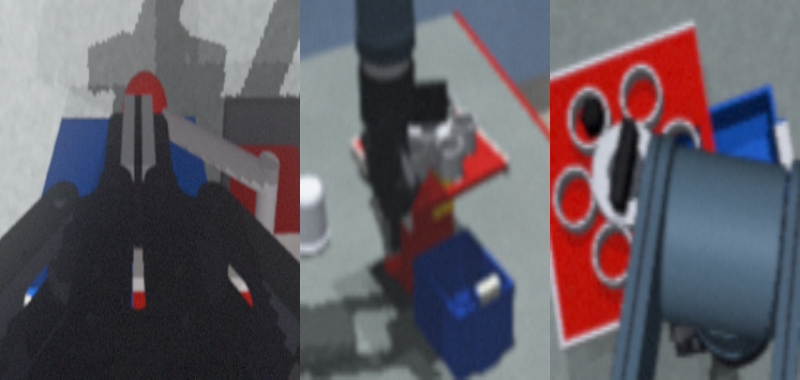

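The lever is at its end stop (28.6 N), the flap hangs under the deck, and the lever arm points down. I'm releasing along the arc.

carry_out --pt "1 -2 0 -20 0" --pt "1 -2 0 -40 0" --pt "1 2 0 -60 0" --pt "1 8 0 -80 0" --pt "1 8 0 -110 0"

```text
time: 15.65
ee_pos: [0.5056, 0.0076, 0.2497]
tcp_rot: [[-0.155, 0.988, -0.004], [0.988, 0.155, -0.0], [0.001, -0.004, -1.0]]
ft_force: [1.2, 0.2, 0.6]
grip_width: -0.0001
```

carry_out --pt "1 -30 0 -40 0" --pt "1 -80 0 -50 0" --pt "1 -130 0 -50 0" --pt "1 -180 0 -50 0" --pt "1 -200 0 -50 0"

```text
time: 16.27
ee_pos: [0.5373, -0.1928, 0.2992]
tcp_rot: [[-0.152, 0.988, -0.003], [0.988, 0.152, 0.0], [0.001, -0.003, -1.0]]
ft_force: [0.8, 0.3, -0.3]
grip_width: -0.0001
```

```bash
python3 - <<'E'
from h import *
rem(.507,0,.3,98.9)
b=r.read_camera("side");t=r.read_camera("top");P=pose();w=r.read_camera("wrist");cv2.imwrite("pics/w8f.png",w)
cv2.imwrite("pics/w8.png",np.hstack([cv2.resize(b[150:250,200:310],(400,400),interpolation=2),cv2.resize(t[172:272,165:275],(400,400),interpolation=2)]))
E
```

```text
t 16.27 p [ 0.5373 -0.1928  0.2992] yaw 98.75 q6 -129.6 w -0.0001 F [ 0.8  0.3 -0.3]
shift mm [195.1  -0.7  -0.7] len 0.195 turn rad -0.003
```

View pics/w8.png

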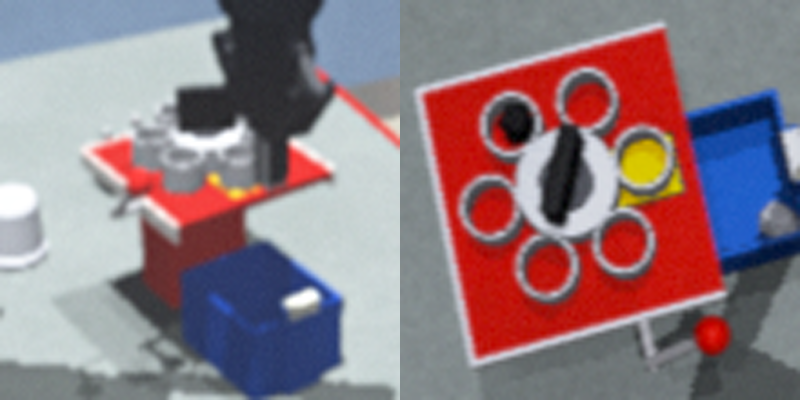

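The chrome nut lies in the bin at (778,218), its tube over the closed flap is empty, and the black nut is still in the wheel at (512,125). The lever is back up at (712,335) and the robot is clear of everything, so I'm handing in.

```bash
python3 -c "
from cell import r
print(r.job_done())"
```

```text
the job is handed in; nothing more can be done
None
```

The job is done and handed in at about 16.5 s of the 72 s allowed; no verdict was reported.

- **Bin:** I took the blue bin nearest the base (0.576 m, against 0.70 and 0.77 m for the other two). It stands under the drop hole with its tab outwards, and I let go of it there. Its tab measured (-154, +2) mm in the dispenser's axes, against (-153.5, 0) wanted.
- **Wheel:** I turned it about 83° by the bar grip and let go. The chrome nut then measured about 2 mm from the hole's centre, within the 6 mm allowed.
- **Lever:** I pressed it to its end stop, where the force rose to 29 N, and let it spring back.

**Last checks:** the final top view shows:
- the chrome nut lying in the bin
- its tube empty over the closed flap
- the black nut still in the wheel
- the lever back up

At hand-in the robot was clear of everything. I made no contact with the other parts on the bench.

**Disagreements:** none that mattered. Estimates of the wheel axis differed by 2–3 mm between views, and the arm was pushed with 6–8 N while it turned the wheel.

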